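Fit the missing mixing paddle and hold it home

TASK

One of the three drive heads on the impression-paste mixer has no paddle. Take the spare paddle from its stand, turn it until its splines mesh with the empty head's slots and slide it down fully home, until its collar sits on the head against the spring. Finish while still holding the paddle's grip and pressing it home (do not let go: the spring would lift it), and leave the jar, the flask and the bowl where they are.

Things in the scene. Friction and masses are not known exactly. Their poses are not given: they have to be found in the camera images.
- spare: Loose spare steel mixing paddle, 102 mm tall, about 90 g, upright in the stand's hole. Origin: centre of its foot's underside, z up its stem. z 0 to 20 mm: splines, a plus of two crossing bars along its x and y, each 26 wide, 7 thick, lower edges rounded. z 20 to 26: round collar, diameter 36. Then a 10 mm stem with wire blades in the xz plane (46 wide, z 28 to 64). z 74 to 102: square grip.
- spare_grip (a point): Centre of the spare's grey square grip, on its axis, 88 mm above its origin; axes as the paddle's. The grip is 20 x 20 mm in plan and 28 mm tall, sides square to the paddle's x and y; it is held there, from above. Splines and grip repeat every quarter turn, so any quarter turn fits.
- stand: White fixed block 90 x 110 mm, 30 mm tall, origin under its centre. A central round hole of 30 mm diameter and 24 mm depth holds the spare's splines loosely; the spare's collar rests on the block's top, its foot 10 mm above the work surface.
- mixer: White fixed mixer base 150 (x) x 320 (y) mm, deck 50 mm above the work surface, origin under its centre. The three drive heads stand on the deck in a row along its y, at -100, 0 and +100 mm, in any order.
- drive_empty: Drive head without paddle: aluminium square hub 44 x 44, 30 mm tall, fixed (does not turn); origin: centre of its underside, on the deck. In its top a plus-shaped socket 26 mm deep: two slots along its x and y, 28 long, 8.6 wide. A spring pin stands in the centre, its top 12 mm below the hub's top. Fully home, a paddle's collar is on the hub's top and its origin 10 mm above this one.
- ejector (a joint): Travel (m) of the spring pin in the empty drive head's socket: 0 when up, growing as the paddle pushes it down; 0.008 when the paddle is fully home; stop at 0.0095. The spring resists with 3.6 N at 0 and 8.4 N at 0.008. Let go, it lifts the paddle 8 mm again.
- drive_full_a: A drive head, same hub, with a paddle already fitted and locked, of the same shape as the spare; its grip's top is 112 mm above this origin (the hub's underside, on the deck). Fixed.
- drive_full_b: The other drive head that already has a paddle; as drive_full_a.
- jar: Bystander: white jar, 72 mm across, 90 mm tall; origin under its centre.
- flask: Bystander: white bottle, 66 mm across, 190 mm tall; origin under its centre.
- bowl: Bystander: green mixing bowl, 110 mm across, 55 mm tall; origin under its centre.

How it is judged:
By the outcome, as a careful person would: the job done as asked, in the order asked, and still so for the second after the job is handed in, while the arm keeps its last pose, push and grip.
It also fails if it takes over 38 s, if anything falls off the work surface, if the arm or the gripper's body presses on something with over 40 N, if the wrist force passes 120 N, or if a joint passes its speed limit or range.

ROBOT

A 6-joint arm with a two-finger parallel gripper is mounted at the origin on the work surface. World frame = base frame: x ahead of the robot, y to its left, z up, the work surface at z = 0. Lengths are in m, angles in rad, forces in N, time in s.
With the tool pointing down it reaches from about 0.425 to 0.95 m from the base axis. Payload 3.5 kg.
Tool frame: the origin (TCP) lies on the centre line of the jaws, within the pads' length; the fingertips stand 17 mm ahead of it and the grasp point (between the pads) lies 2 mm behind it; z points along the fingers, y is the line along which they close (so a half turn about z gives the same grasp; the last joint's range is limited). The gripper opens to 85 mm and grips with 20 to 120 N. Pads are 22 mm wide; open, the fingers measure 114 mm over their backs; the gripper's body (76 mm by 85 mm) begins 54 mm behind the grasp point. The pads swing forward as they close: fully open they stand 13 mm farther back than shut.
Start: joints at [0.955, 0.286, 1.577, -0, 1.279, -0.15], TCP at [0.303, 0.603, 0.248] pointing down, gripper open.
Joint ranges: [-2.77, 2.77], [-0.9, 2.22], [0.21, 2.48], [-1.53, 4.67], [0.24, 2.81], [-2.84, 2.84]. Speed limits (rad/s): [2.79, 2.79, 3.14, 3.14, 3.14, 3.14].

INTERFACE

Orientations are given as a rotation vector (axis times angle).
In Python, from plant import arm gives the robot as it stands.
- The arm moves only by the tool step_arm, never from a script. Its argument "moves" is a list of rows, each a list of 3 entries, a list of its own where there are three numbers: the shift along the tool's x, y, z each as a share of 0.5 m, from -1 to 1, then the turn, a rotation vector about the tool's x, y, z each as a share of 180 degrees, from -1 to 1, then the gripper's target within -1 to 1 (shut at 1, half-way at 0, fully open at -1). In form: [[[tx, ty, tz], [rx, ry, rz], claw], ...]. A call has 1 to 20 rows; each row is the pose to reach, as a shift and turn from the pose commanded when the call began, along the tool's axes at that moment, turning the shorter way round; what a row does not reach only later rows make up. A row lasts 1/8 s, in which the tool goes at most 62.5 mm and 10.7 degrees, less where a joint would pass 70% of its speed; a pose out of reach is approached as far as the arm can. A call with a number of a shift or a turn outside -1 to 1 is refused whole. A call with a gripper value outside its range is refused whole. The fingers move at their own pace and stop on an object; "squeeze" is the grip in N (left out, the last holds). Time passes only in rows, so rows that repeat a pose let the fingers close. It gives the time, the measured TCP pose, the force, the opening and the grip force at its end, in the units of the state.
- arm.state(): the state, without advancing time (a new reading comes with each control period).
- arm.read_camera(name): name is "scene" or "top" or "wrist"; returns a dict with "color" (384x512x3 uint8, red, green, blue), "depth" (384x512 float32, m along the optical axis (not along the pixel's ray), 0 where there is no reading), "vertical_fov" (degrees; the focal length in pixels is half the picture's height over the tangent of half this angle, whatever the lens; pixels are square), "cx", "cy" (the principal point, pixels), "origin" and "attitude" of the camera in the world. Camera axes: x right, y up, looking along -z (the intrinsics and any distortion apply to the point x, -y, -z); pixel columns grow to the right and rows downward; lengths in m; the calibration is good to about 2 mm. The wrist camera is an equidistant fisheye: a pixel r from the principal point sees the ray r / f radians off the axis. A picture is of the moment at which its call begins.
- arm.sign_off(): hands the job in; it is judged then, once.
The state is a dict: "t": time; "qpos": joint angles; "dq": joint speeds; "joint_torque": joint torques, N m; "tcp_pos": TCP position; "tool_rot": TCP orientation; "force": force on the tool from outside, world axes, zero at the start; "wrist_torque": the same for the moment, N m; "opening": finger opening in m; "finger_force": force on a finger pad.
Only numpy, scipy, OpenCV 4.12 (cv2) and the standard library are available. Lean on these libraries where they do the work, as an engineer would, in place of code of your own. Each camera call takes 0.05 s, during which the arm holds its last target. There are 200 camera calls.

## Working session

There is one attempt and no reset: what is moved stays moved. The work goes in short steps, Python scripts to look and compute and a tool call to move; the robot and the scene stay as the last step left them, time stands still between calls to the robot, and variables do not carry over. Pictures are saved under pics/ and viewed, at most 10 in all, crops included, and the job is handed in when it is done.

Besides the shell and the picture viewer there is one more tool, called by a JSON object that holds its "api" and its "payload", one argument or row to a line. step_arm: Moves the arm, as the interface text tells. Its arguments: {"type":"object","properties":{"moves":{"type":"array"},"squeeze":{"type":"number"}},"required":["moves"]}

```bash
ls; mkdir -p pics; cat > h.py <<'E'
import numpy as np, cv2
from scipy.spatial.transform import Rotation as R
from plant import arm
def rot(a):
    a=np.array(a,float)
    if a.shape==(3,3): return a
    return (R.from_rotvec(a) if a.size==3 else R.from_quat(a)).as_matrix()
def cloud(c):
    d=c['depth']; h,w=d.shape
    f=h/2/np.tan(np.radians(c['vertical_fov'])/2)
    v,u=np.mgrid[:h,:w]
    x=(u-c['cx'])/f; y=(v-c['cy'])/f
    P=np.stack([x*d,-y*d,-d],-1)
    return P@rot(c['attitude']).T+np.array(c['origin'])
def save(n,img): cv2.imwrite('pics/'+n,img[...,::-1])
E
python3 - <<'E'
from h import *
a=arm.read_camera('top');b=arm.read_camera('scene')
np.savez('c.npz',a=cloud(a),ac=a['color'],b=cloud(b),bc=b['color'])
for c in(a,b):print({k:v for k,v in c.items() if k not in('color','depth')}, (c['depth']>0).mean())
save('top.png',a['color']);save('scene.png',b['color']);print(arm.state())
E
```

```text
pics
{'vertical_fov': 46.069735234604444, 'cx': 263.633509106852, 'cy': 184.05873312616157, 'origin': array([ 0.52387914, -0.06606596,  1.41309819]), 'attitude': array([ 0.06846701, -0.06561655, -1.57131397])} 0.9959716796875
{'vertical_fov': 56.83228746603169, 'cx': 255.4864539718573, 'cy': 189.2437726328421, 'origin': array([ 1.14328246, -0.31389577,  0.76223226]), 'attitude': array([0.63681671, 0.41315786, 1.0662472 ])} 0.995880126953125
{'t': 0.1, 'qpos': array([ 9.54998262e-01,  2.87100288e-01,  1.57804049e+00,  5.02793619e-06,
        1.27864063e+00, -1.50039792e-01]), 'dq': array([-0.00065224, -0.00193577, -0.00454256,  0.00044933,  0.00098142,
        0.00049022]), 'joint_torque': array([ 4.08306405e-04, -4.07297373e+01, -2.93697560e+01, -1.85473605e-04,
        3.39606930e-03,  2.01615313e-05]), 'tcp_pos': array([0.30280603, 0.60263054, 0.24706465]), 'tool_rot': array([-0.72482851, -3.0559863 ,  0.00318543]), 'force': array([ 0.66946188, -0.245493  , -0.18864081]), 'wrist_torque': array([ 0.02197565, -0.03911135,  0.04069498]), 'finger_force': 0.0, 'opening': 0.08557856557018674}
```

View pics/top.png

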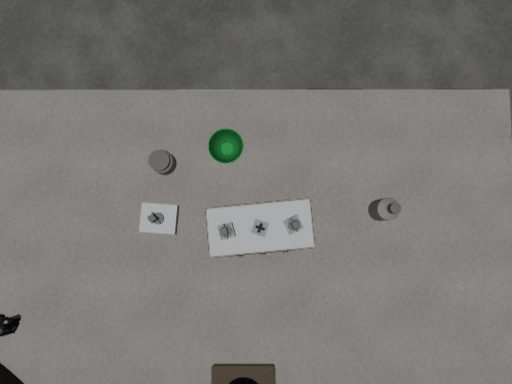

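View pics/scene.png

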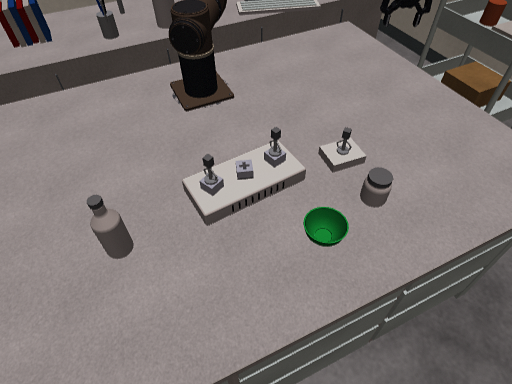

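The top view shows the stand with the spare at about (158,218), and the mixer with its empty head in the middle at (260,228). The fitted heads are at (226,231) and (294,225), the bowl at (226,146), the jar at (161,161) and the flask at (389,209).

```bash
python3 - <<'E'
from h import *
z=np.load('c.npz')
for n in 'ab':
    P=z[n].reshape(-1,3);P=P[np.isfinite(P).all(1)]
    print(n,'table z',np.median(P[:,2]))
A=z['a']
def reg(P,c,r,zl,zh): 
    m=(np.hypot(P[...,0]-c[0],P[...,1]-c[1])<r)&(P[...,2]>zl)&(P[...,2]<zh); return P[m]
st=A[218,146];mx=A[228,248];print(st,mx)
for n in 'ab':
    P=z[n]
    for nm,c,zs in(('stand',st,[(.02,.04),(.095,.125)]),('mixer',mx,[(.04,.06),(.07,.09),(.145,.175)])):
        for zl,zh in zs:
            Q=reg(P,c,.2 if nm=='mixer' else .09,zl,zh)
            if len(Q)<5: print(n,nm,zl,len(Q));continue
            if (nm,zl) in (('stand',.02),('mixer',.04),('stand',.095)):
                r=cv2.minAreaRect((Q[:,:2]*1000).astype(np.float32));print(n,nm,zl,len(Q),r,Q.mean(0).round(4),np.median(Q[:,2]))
            else:
                lab=Q[:,1]
                o=np.argsort(lab);Q=Q[o];sp=np.split(Q,np.where(np.diff(Q[:,1])>.02)[0]+1)
                for s in sp:
                    if len(s)>4:print(n,nm,zl,len(s),s.mean(0).round(4),cv2.minAreaRect((s[:,:2]*1000).astype(np.float32)))
s=arm.state();print(rot(s['tool_rot']).round(3))
E
```

```text
a table z -0.0024654969797157644
b table z 0.0004003870967990708
[0.53867907 0.29552893 0.0317889 ] [ 0.50801281 -0.01636375  0.04610928]
a stand 0.02 929 ((537.5009155273438, 261.3031005859375), (109.99748992919922, 89.7584228515625), 85.58702087402344) [0.5374 0.2615 0.0288] 0.028602029758281855
a stand 0.095 59 ((537.4984741210938, 260.10595703125), (19.573083877563477, 21.385610580444336), 38.60739517211914) [0.5377 0.2589 0.1093] 0.1097394950636652
a mixer 0.04 4577 ((508.2113037109375, -51.33381652832031), (151.33212280273438, 319.96563720703125), 5.396460056304932) [ 0.5084 -0.0505  0.0483] 0.048326178647950524
a mixer 0.07 159 [ 0.5175 -0.1487  0.0806] ((517.948486328125, -150.53004455566406), (43.3858757019043, 43.686214447021484), 26.360157012939453)
a mixer 0.07 174 [ 0.509  -0.051   0.0782] ((508.916259765625, -51.062747955322266), (42.915069580078125, 42.75017166137695), 71.46312713623047)
a mixer 0.07 156 [0.5004 0.0453 0.0809] ((499.5032043457031, 48.13059997558594), (43.29423904418945, 44.29424285888672), 15.152021408081055)
a mixer 0.145 51 [ 0.5182 -0.1505  0.1601] 
[... 827 characters left out ...]
33691406, 46.275611877441406), 26.91707420349121)
b mixer 0.07 214 [ 0.5116 -0.0525  0.079 ] ((509.4666748046875, -51.769874572753906), (43.70082473754883, 45.328330993652344), 71.01985931396484)
b mixer 0.07 193 [0.507  0.0431 0.0815] ((500.87921142578125, 48.9959716796875), (45.900840759277344, 46.756858825683594), 11.92588996887207)
b mixer 0.145 98 [ 0.5217 -0.1519  0.1573] ((518.8814086914062, -150.88656616210938), (20.561494827270508, 20.717790603637695), 24.846120834350586)
b mixer 0.145 83 [0.503  0.0458 0.1571] ((500.63714599609375, 47.123931884765625), (20.690649032592773, 20.69721221923828), 16.1635684967041)
[[-0.893  0.449 -0.001]
 [ 0.449  0.893 -0.002]
 [ 0.    -0.002 -1.   ]]
```

Spare: grip at about (0.538, 0.259), turned 38°. Empty head: about (0.509, -0.0515), turned 71° (mod 90). I'll move above the spare first.

{"api": "step_arm", "payload": {
  "moves": [
    [[-0.729, -0.403, 0.06], [0, 0, 0.14], -1],
    [[-0.729, -0.403, 0.06], [0, 0, 0.14], -1],
    [[-0.729, -0.403, 0.06], [0, 0, 0.14], -1],
    [[-0.729, -0.403, 0.06], [0, 0, 0.14], -1],
    [[-0.729, -0.403, 0.06], [0, 0, 0.14], -1],
    [[-0.729, -0.403, 0.06], [0, 0, 0.14], -1],
    [[-0.729, -0.403, 0.06], [0, 0, 0.14], -1],
    [[-0.729, -0.403, 0.06], [0, 0, 0.14], -1],
    [[-0.729, -0.403, 0.06], [0, 0, 0.14], -1],
    [[-0.729, -0.403, 0.06], [0, 0, 0.14], -1],
    [[-0.729, -0.403, 0.06], [0, 0, 0.14], -1],
    [[-0.729, -0.403, 0.06], [0, 0, 0.14], -1]
  ]
}}

```text
t: 1.6
tcp_pos: [0.5379, 0.2601, 0.2185]
tool_rot: [1.373, 2.826, 0.0]
force: [0.8, -0.8, 0.2]
opening: 0.0857
finger_force: 0.0
```

```bash
cat >> h.py <<'E'
def fcloud(c):
    d=c['depth'];h,w=d.shape
    f=h/2/np.tan(np.radians(c['vertical_fov'])/2)
    v,u=np.mgrid[:h,:w]
    x=u-c['cx'];y=v-c['cy'];r=np.hypot(x,y)+1e-9;t=r/f
    k=np.tan(np.minimum(t,1.45))/r
    P=np.stack([x*k*d,-y*k*d,-d],-1)
    return P@rot(c['attitude']).T+np.array(c['origin'])
def pose():
    s=arm.state();M=rot(s['tool_rot']);print('t',s['t'],'tcp',s['tcp_pos'].round(4),'yaw_y',np.degrees(np.arctan2(M[1,1],M[0,1])).round(2),'tilt',M[:,2].round(4),'F',s['force'].round(2),'M',s['wrist_torque'].round(2),'open',round(s['opening'],4),'ff',round(s['finger_force'],1),'q6',s['qpos'][5].round(2));return s,M
E
python3 - <<'E'
from h import *
pose();c=arm.read_camera('wrist');print({k:v for k,v in c.items() if k not in('color','depth')})
P=fcloud(c);np.savez('w1.npz',P=P,c=c['color']);save('w1.png',c['color'])
m=(np.hypot(P[...,0]-.538,P[...,1]-.259)<.03)
for lo,hi in((.095,.13),(.109,.115)):
    Q=P[m&(P[...,2]>lo)&(P[...,2]<hi)];print(len(Q),Q.mean(0),cv2.minAreaRect((Q[:,:2]*1000).astype(np.float32)) if len(Q) else 0)
E
```

```text
t 1.6 tcp [0.5379 0.2601 0.2185] yaw_y 38.18 tilt [ 2.e-04  1.e-04 -1.e+00] F [ 0.78 -0.85  0.18] M [-0.02  0.01 -0.01] open 0.0857 ff 0.0 q6 -0.39
{'vertical_fov': 65.70646984690485, 'cx': 255.34818087180278, 'cy': 190.38113734910357, 'origin': array([0.48977564, 0.32169456, 0.34341756]), 'attitude': array([-0.29941408, -0.10356658,  0.66174813])}
642 [0.53660783 0.26235073 0.10970203] ((537.6306762695312, 261.1108093261719), (19.57950782775879, 19.69686508178711), 37.95938491821289)
540 [0.53748826 0.26120738 0.11111392] ((537.7144165039062, 260.9956970214844), (19.2366943359375, 19.410598754882812), 38.08500671386719)
```

View pics/w1.png

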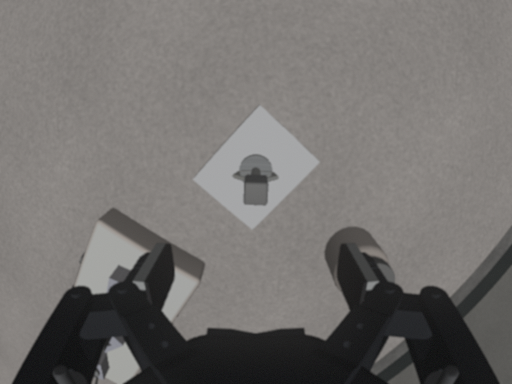

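The wrist view shows the spare's grip at (256,190), midway between the fingers and square to them. I'll descend and grip.

{"api": "step_arm", "payload": {
  "moves": [
    [[0, 0, 0.12], [0, 0, 0], -1],
    [[0, 0, 0.2], [0, 0, 0], -1],
    [[0, 0, 0.243], [0, 0, 0], -1],
    [[0, 0, 0.243], [0, 0, 0], -1],
    [[0, 0, 0.243], [0, 0, 0], -1],
    [[0, 0, 0.243], [0, 0, 0], 1],
    [[0, 0, 0.243], [0, 0, 0], 1],
    [[0, 0, 0.243], [0, 0, 0], 1],
    [[0, 0, 0.243], [0, 0, 0], 1],
    [[0, 0, 0.243], [0, 0, 0], 1],
    [[0, 0, 0.243], [0, 0, 0], 1],
    [[0, 0, 0.243], [0, 0, 0], 1],
    [[0, 0, 0.243], [0, 0, 0], 1],
    [[0, 0, 0.243], [0, 0, 0], 1]
  ],
  "squeeze": 80
}}

```text
t: 3.4
tcp_pos: [0.5387, 0.2595, 0.0974]
tool_rot: [1.374, 2.824, 0.001]
force: [0.2, 0.0, 4.1]
opening: 0.0188
finger_force: 78.3
```

```bash
python3 - <<'E'
from h import *
pose()
E
```

```text
t 3.4 tcp [0.5387 0.2595 0.0974] yaw_y 38.12 tilt [ 1.e-03  2.e-04 -1.e+00] F [0.2  0.04 4.05] M [-0.07  0.03 -0.03] open 0.0188 ff 78.3 q6 -0.39
```

Gripped. Next I'll lift, then carry it above the empty head, with the foot higher than the fitted paddles.

{"api": "step_arm", "payload": {
  "moves": [
    [[0, 0, -0.1], [0, 0, 0], 1],
    [[0, 0, -0.2], [0, 0, 0], 1],
    [[0, 0, -0.3], [0, 0, 0], 1],
    [[0, 0, -0.366], [0, 0, 0], 1],
    [[-0.05, -0.047, -0.366], [0, 0, -0.02], 1],
    [[-0.13, -0.122, -0.366], [0, 0, -0.06], 1],
    [[-0.21, -0.2, -0.366], [0, 0, -0.1], 1],
    [[-0.29, -0.276, -0.366], [0, 0, -0.14], 1],
    [[-0.37, -0.352, -0.366], [0, 0, -0.184], 1],
    [[-0.42, -0.4, -0.366], [0, 0, -0.184], 1],
    [[-0.453, -0.431, -0.366], [0, 0, -0.184], 1],
    [[-0.453, -0.431, -0.366], [0, 0, -0.184], 1],
    [[-0.453, -0.431, -0.366], [0, 0, -0.184], 1],
    [[-0.453, -0.431, -0.366], [0, 0, -0.184], 1]
  ]
}}

```text
t: 5.15
tcp_pos: [0.5084, -0.0509, 0.2794]
tool_rot: [-0.51, -3.099, -0.001]
force: [0.3, -1.1, -1.1]
opening: 0.0185
finger_force: 79.9
```

```bash
cat > look.py <<'E'
from h import *
import sys
n=sys.argv[1]
s,M=pose();c=arm.read_camera('wrist');P=fcloud(c);np.savez(n+'.npz',P=P,c=c['color']);save(n+'.png',cv2.resize(c['color'],(800,600)))
m=(np.hypot(P[...,0]-.509,P[...,1]+.0515)<.034)
def rep(nm,Q):
    if len(Q)>10: print(nm,len(Q),Q.mean(0).round(4),cv2.minAreaRect((Q[:,:2]*1000).astype(np.float32)))
rep('hub',P[m&(P[...,2]>.074)&(P[...,2]<.087)])
z=s['tcp_pos'][2]
for a,b in((-.087,-.067),(-.064,-.058),(.0,.02)): rep((a,b),P[m&(P[...,2]>z+a)&(P[...,2]<z+b)])
E
python3 look.py w2
```

```text
t 5.15 tcp [ 0.5084 -0.0509  0.2794] yaw_y 71.31 tilt [-7.e-04  5.e-04 -1.e+00] F [ 0.29 -1.08 -1.14] M [-0.02 -0.09  0.01] open 0.0185 ff 79.9 q6 -1.54
hub 1223 [ 0.5077 -0.0506  0.0792] ((508.8811950683594, -50.85597229003906), (44.111228942871094, 44.291725158691406), 71.470947265625)
(-0.087, -0.067) 29 [ 0.4941 -0.0441  0.2066] ((494.35626220703125, -45.394073486328125), (29.00811004638672, 7.271551609039307), 69.21073913574219)
(-0.064, -0.058) 1345 [ 0.5031 -0.049   0.2174] ((505.6291809082031, -50.1717529296875), (35.61825180053711, 32.91133499145508), 73.35773468017578)
(0.0, 0.02) 3463 [ 0.5031 -0.049   0.2912] ((508.2308654785156, -50.8110466003418), (46.31345748901367, 23.701692581176758), 71.18241119384766)
```

View pics/w2.png

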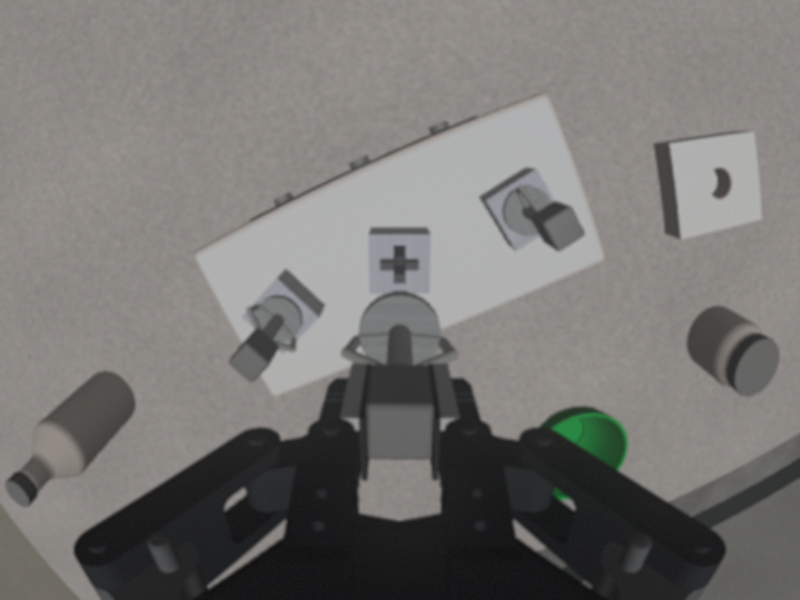

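The wrist view shows the empty head at (400,262), its plus square to the picture, and the held paddle's collar below it at (400,330). Next I'll fit the collar's circle to get the paddle's offset in the hand.

```bash
python3 - <<'E'
from h import *
from scipy.optimize import least_squares
P=np.load('w2.npz')['P'];th=np.radians(71.31)
y=np.array([np.cos(th),np.sin(th)]);x=np.array([-y[1],y[0]]);tcp=np.array([.5084,-.0509])
def loc(Q): d=Q[:,:2]-tcp; return np.stack([d@x,d@y],1)*1000
near=np.hypot(P[...,0]-tcp[0],P[...,1]-tcp[1])<.03
Q=P[near&(P[...,2]>.214)&(P[...,2]<.222)]
L=loc(Q);print('collar z',np.median(Q[:,2]),L.min(0),L.max(0))
# boundary: per y column, extreme x on camera side
H=cv2.convexHull(L.astype(np.float32))[:,0]
side=np.sign(L[:,0].mean());H=H[H[:,0]*side>3]
f=lambda p,r:np.hypot(H[:,0]-p[0],H[:,1]-p[1])-r
r=least_squares(f,[0,0],args=(18,),loss='soft_l1',f_scale=.5);print('centre (x,y) mm in tool, r=18',r.x,np.abs(r.fun).mean(),len(H))
r=least_squares(lambda p:f(p,p[2]),[0,0,18],loss='soft_l1',f_scale=.5);print(r.x)
# grip top
G=P[near&(P[...,2]>.2885)&(P[...,2]<.297)];l=loc(G);l=l[np.abs(l[:,1])<9];print('grip top x pct',np.percentile(l[:,0],[1,5,50,95,99]),np.median(G[:,2]))
# hub
h=P[near&(P[...,2]>.074)&(P[...,2]<.087)]
print('hub top in tool', cv2.minAreaRect(loc(h).astype(np.float32)), np.median(h[:,2]))
# fitted heads' row check
for n in 'ab':pass
E
```

```text
collar z 0.21735352073151765 [-13.83231756 -17.95261908] [19.4091899  17.58079572]
centre (x,y) mm in tool, r=18 [1.29759325 0.17383549] 0.0958989339092966 18
[ 1.52663553  0.16979698 17.82008701]
grip top x pct [-7.60067704 -6.47533549  3.80463649 11.05671911 11.43098915] 0.2931055861874868
hub top in tool ((-0.4416770935058594, 0.19590377807617188), (44.11121368408203, 44.29172897338867), 89.83912658691406) 0.07928541933261962
```

{"api": "step_arm", "payload": {
  "moves": [
    [[-0.0035, 0, 0.08], [0, 0, 0], 1],
    [[-0.0035, 0, 0.15], [0, 0, 0], 1],
    [[-0.0035, 0, 0.195], [0, 0, 0], 1],
    [[-0.0035, 0, 0.205], [0, 0, 0], 1],
    [[-0.0035, 0, 0.205], [0, 0, 0], 1],
    [[-0.0035, 0, 0.205], [0, 0, 0], 1]
  ]
}}

```text
t: 5.95
tcp_pos: [0.5111, -0.0525, 0.1789]
tool_rot: [0.511, 3.097, -0.001]
force: [0.8, -0.4, 0.1]
opening: 0.019
finger_force: 79.9
```

```bash
cat > look2.py <<'E'
from h import *
import sys
from scipy.optimize import least_squares
s,M=pose();c=arm.read_camera('wrist');P=fcloud(c);save(sys.argv[1],cv2.resize(c['color'][110:300,160:350],None,fx=3,fy=3,interpolation=cv2.INTER_CUBIC))
tcp=s['tcp_pos'];L=(P-tcp)@M*1000; L[...,2]*=-1   # tool x,y,up
near=np.hypot(L[...,0],L[...,1])<34
Q=L[near&(np.abs(L[...,2]+61.5)<3)][:,:2]
H=cv2.convexHull(Q.astype(np.float32))[:,0];H=H[H[:,0]>3]
r=least_squares(lambda p:np.hypot(H[:,0]-p[0],H[:,1]-p[1])-18,[0,0],loss='soft_l1',f_scale=.5);print('collar',r.x,len(H))
hz=(.080-tcp[2])*1000
Q=L[near&(np.abs(L[...,2]-hz)<3.5)][:,:2]
b=cv2.minAreaRect(Q.astype(np.float32));print('hub',len(Q),b,Q.min(0),Q.max(0))
E
python3 look2.py w3.png
```

```text
t 5.95 tcp [ 0.5111 -0.0525  0.1789] yaw_y 71.25 tilt [ 2.7e-03 -9.0e-04 -1.0e+00] F [ 0.83 -0.39  0.13] M [-0.03  0.02 -0.01] open 0.019 ff 79.9 q6 -1.54
collar [1.31999887 0.22341423] 23
hub 1341 ((4.750033378601074, 0.6378993988037109), (40.08799362182617, 44.32412338256836), 0.013550220988690853) [-15.29900816 -21.52137487] [24.79238561 22.80128409]
```

View pics/w3.png

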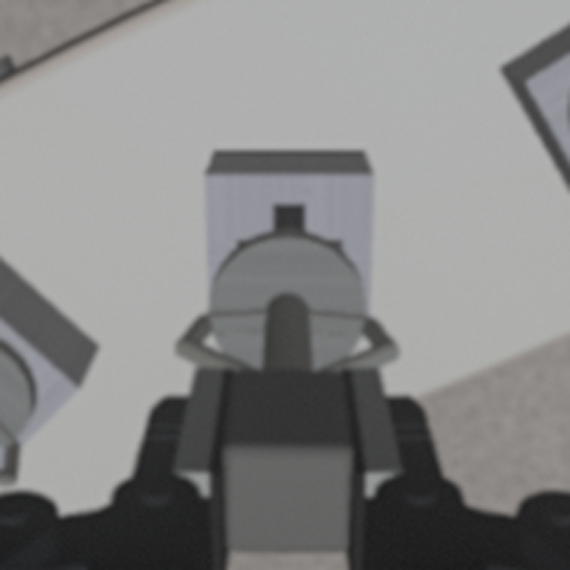

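The near view shows the hub's far edge at row 172 and its slot at (289,218), with the collar partly over it. The arm was still settling, so I'll hold and measure again.

{"api": "step_arm", "payload": {
  "moves": [
    [[0, 0, 0], [0, 0, 0], 1],
    [[0, 0, 0], [0, 0, 0], 1],
    [[0, 0, 0], [0, 0, 0], 1],
    [[0, 0, 0], [0, 0, 0], 1]
  ]
}}

```text
t: 6.5
tcp_pos: [0.5102, -0.0525, 0.1773]
tool_rot: [-0.512, -3.099, 0.0]
force: [-0.2, -0.4, 0.2]
opening: 0.0192
finger_force: 79.9
```

```bash
python3 look2.py w4.png; python3 look2.py w5.png
```

```text
t 6.5 tcp [ 0.5102 -0.0525  0.1773] yaw_y 71.23 tilt [-0. -0. -1.] F [-0.2  -0.42  0.17] M [0.05 0.   0.05] open 0.0192 ff 79.9 q6 -1.54
collar [1.32277623 0.18666244] 23
hub 1271 ((1.3314247131347656, 0.9836463928222656), (44.083038330078125, 44.449729919433594), 89.66883850097656) [-20.77711745 -21.16484383] [23.66832464 23.04799492]
t 6.55 tcp [ 0.5102 -0.0524  0.1773] yaw_y 71.23 tilt [-1.e-04  0.e+00 -1.e+00] F [-0.3   0.06 -1.18] M [-0.03 -0.02 -0.02] open 0.0184 ff 79.9 q6 -1.54
collar [1.36794366 0.15472348] 18
hub 1271 ((1.3481578826904297, 0.9592094421386719), (44.13821792602539, 44.40062713623047), 89.57380676269531) [-20.70267241 -21.25741353] [23.63834451 23.06452575]
```

The hub is 0.8 mm to tool +y of the collar and x matches. I'll correct that and start the insertion.

{"api": "step_arm", "payload": {
  "moves": [
    [[0, 0.0016, 0], [0, 0, -0.0015], 1],
    [[0, 0.0016, 0], [0, 0, -0.0015], 1],
    [[0, 0.0016, 0.006], [0, 0, -0.0015], 1],
    [[0, 0.0016, 0.012], [0, 0, -0.0015], 1],
    [[0, 0.0016, 0.018], [0, 0, -0.0015], 1],
    [[0, 0.0016, 0.022], [0, 0, -0.0015], 1],
    [[0, 0.0016, 0.026], [0, 0, -0.0015], 1],
    [[0, 0.0016, 0.03], [0, 0, -0.0015], 1],
    [[0, 0.0016, 0.03], [0, 0, -0.0015], 1],
    [[0, 0.0016, 0.03], [0, 0, -0.0015], 1]
  ]
}}

```text
t: 7.85
tcp_pos: [0.5105, -0.0517, 0.1624]
tool_rot: [0.505, 3.101, -0.0]
force: [-0.4, 0.1, -1.1]
opening: 0.0188
finger_force: 79.9
```

```bash
python3 look2.py w6.png
```

```text
t 7.85 tcp [ 0.5105 -0.0517  0.1624] yaw_y 71.5 tilt [ 1.e-04 -0.e+00 -1.e+00] F [-0.45  0.06 -1.06] M [-0.06 -0.04  0.01] open 0.0188 ff 79.9 q6 -1.55
collar [1.25028942 0.17193421] 22
hub 1269 ((2.433582305908203, 0.17185401916503906), (42.95137405395508, 44.1929817199707), 0.8521942496299744) [-19.29202861 -21.9760198 ] [23.61448186 22.27477562]
```

The foot is about 5 mm into the slots with no contact force, so it's meshed. I'll keep going down.

{"api": "step_arm", "payload": {
  "moves": [
    [[0, 0, 0.005], [0, 0, 0], 1],
    [[0, 0, 0.01], [0, 0, 0], 1],
    [[0, 0, 0.014], [0, 0, 0], 1],
    [[0, 0, 0.018], [0, 0, 0], 1],
    [[0, 0, 0.021], [0, 0, 0], 1],
    [[0, 0, 0.024], [0, 0, 0], 1],
    [[0, 0, 0.026], [0, 0, 0], 1],
    [[0, 0, 0.026], [0, 0, 0], 1],
    [[0, 0, 0.026], [0, 0, 0], 1]
  ]
}}

```text
t: 9.02
tcp_pos: [0.5107, -0.0517, 0.1501]
tool_rot: [0.505, 3.1, -0.0]
force: [-2.8, 0.6, 4.8]
opening: 0.0187
finger_force: 80.6
```

```bash
python3 look2.py w7.png
```

```text
t 9.025 tcp [ 0.5107 -0.0517  0.1501] yaw_y 71.5 tilt [ 3.e-04 -1.e-04 -1.e+00] F [-2.81  0.6   4.82] M [ 0.18  0.53 -0.01] open 0.0187 ff 80.6 q6 -1.55
collar [1.53726774 0.10842934] 19
hub 1173 ((3.757936477661133, -0.07082939147949219), (44.64413070678711, 40.35123825073242), 89.52869415283203) [-16.6006102  -22.22618387] [24.01122503 22.19202776]
```

{"api": "step_arm", "payload": {
  "moves": [
    [[0.0008, 0, 0.001], [0, 0, 0], 1],
    [[0.0008, 0, 0.003], [0, 0, 0], 1],
    [[0.0008, 0, 0.005], [0, 0, 0], 1],
    [[0.0008, 0, 0.0065], [0, 0, 0], 1],
    [[0.0008, 0, 0.0065], [0, 0, 0], 1],
    [[0.0008, 0, 0.0065], [0, 0, 0], 1]
  ]
}}

```text
t: 9.82
tcp_pos: [0.5106, -0.0517, 0.1474]
tool_rot: [0.505, 3.1, -0.0]
force: [-2.7, 0.4, 8.4]
opening: 0.0188
finger_force: 81.2
```

```bash
python3 look2.py w8.png
```

```text
t 9.825 tcp [ 0.5106 -0.0517  0.1474] yaw_y 71.51 tilt [ 1.1e-03 -4.0e-04 -1.0e+00] F [-2.68  0.44  8.4 ] M [0.17 0.6  0.01] open 0.0188 ff 81.2 q6 -1.55
collar [1.6136183  0.11563892] 23
hub 1188 ((4.441720962524414, 0.12853431701660156), (44.52777862548828, 39.122920989990234), 89.93811798095703) [-15.1435003 -22.126976 ] [24.0050814  22.37233059]
```

{"api": "step_arm", "payload": {
  "moves": [
    [[0, 0, 0.0015], [0, 0, 0], 1],
    [[0, 0, 0.003], [0, 0, 0], 1],
    [[0, 0, 0.003], [0, 0, 0], 1],
    [[0, 0, 0.003], [0, 0, 0], 1]
  ]
}}

```text
t: 10.38
tcp_pos: [0.5108, -0.0518, 0.1474]
tool_rot: [0.504, 3.1, -0.001]
force: [-5.1, 1.5, 14.7]
opening: 0.0191
finger_force: 81.9
```

```bash
python3 look2.py w9.png
```

```text
t 10.375 tcp [ 0.5108 -0.0518  0.1474] yaw_y 71.52 tilt [ 8.e-04 -5.e-04 -1.e+00] F [-5.06  1.48 14.66] M [ 0.32  1.17 -0.01] open 0.0191 ff 81.9 q6 -1.55
collar [1.68974496 0.08154272] 24
hub 1192 ((4.563077926635742, 0.10483741760253906), (44.592044830322266, 38.88936996459961), 89.3822021484375) [-15.11956333 -22.11514495] [24.04252348 22.2212331 ]
```

It stopped at the expected home height and the force is rising. I'll relieve the side load, press a little more, and check the collar height.

{"api": "step_arm", "payload": {
  "moves": [
    [[0.0015, 0, 0.001], [0, 0, 0], 1],
    [[0.0015, 0, 0.002], [0, 0, 0], 1],
    [[0.0015, 0, 0.002], [0, 0, 0], 1],
    [[0.0015, 0, 0.002], [0, 0, 0], 1]
  ]
}}

```text
t: 10.92
tcp_pos: [0.5107, -0.0517, 0.1474]
tool_rot: [0.504, 3.098, -0.001]
force: [-6.0, 1.4, 17.7]
opening: 0.0187
finger_force: 82.2
```

```bash
python3 look2.py w10.png; python3 - <<'E'
from h import *
c=arm.read_camera('wrist');P=fcloud(c)
r=lambda cx,cy:np.hypot(P[...,0]-cx,P[...,1]-cy)
def md(m):Q=P[m][:,2];return len(Q),np.median(Q).round(4) if len(Q) else 0
print('empty: collar',md((r(.509,-.0515)<.016)&(abs(P[...,2]-.087)<.005)),'hub',md((r(.509,-.0515)>.0195)&(r(.509,-.0515)<.024)&(abs(P[...,2]-.08)<.004)))
for n,cx,cy in(('A',.518,-.1505),('B',.5,.048)):
  print(n,'collar',md((r(cx,cy)<.016)&(abs(P[...,2]-.087)<.005)),'hub',md((r(cx,cy)>.0195)&(r(cx,cy)<.024)&(abs(P[...,2]-.08)<.004)))
# collar plane tilt
m=(r(.509,-.0515)<.0165)&(abs(P[...,2]-.086)<.003);Q=P[m];A=np.c_[Q[:,:2]-Q[:,:2].mean(0),np.ones(len(Q))];print('slopes',np.linalg.lstsq(A,Q[:,2],rcond=None)[0])
s=arm.read_camera('scene');Z=cloud(s)
for n,cx,cy in(('E',.509,-.0515),('A',.518,-.1505),('B',.5,.048)):
  q=Z[(np.hypot(Z[...,0]-cx,Z[...,1]-cy)<.025)&(abs(Z[...,2]-.084)<.008)][:,2];print(n,np.percentile(q,[50,80,95]).round(4),len(q))
E
```

```text
t 10.925 tcp [ 0.5107 -0.0517  0.1474] yaw_y 71.52 tilt [ 0.0023 -0.001  -1.    ] F [-5.98  1.37 17.69] M [0.33 1.19 0.02] open 0.0187 ff 82.2 q6 -1.55
collar [1.71753515 0.12488463] 25
hub 1194 ((4.24813175201416, 0.06287956237792969), (39.43900680541992, 44.36357116699219), 0.06904825568199158) [-15.44573153 -22.12715298] [23.9924529  22.24472481]
empty: collar (1128, np.float64(0.0854)) hub (627, np.float64(0.0793))
A collar (781, np.float64(0.0854)) hub (462, np.float64(0.0791))
B collar (861, np.float64(0.0854)) hub (779, np.float64(0.0793))
slopes [-0.00322984  0.00245492  0.08542406]
E [0.0842 0.0869 0.0887] 150
A [0.084  0.0868 0.0895] 162
B [0.0828 0.0871 0.0881] 140
```

View pics/w10.png

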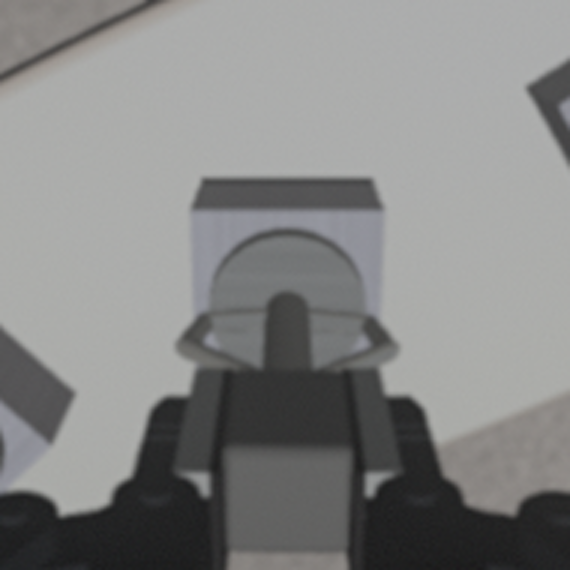

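The picture shows the collar at (288,290) lying flat on the hub. Its height is 85.4 mm, the same as on both fitted heads, and the press is 17.7 N against the 8.4 N spring. I'll hand it in.

```bash
python3 -c "
from plant import arm
print(arm.sign_off())"
```

```text
the job is handed in; nothing more can be done
None
```

The spare paddle is fully home in the empty head, its collar at the same measured height as the two fitted paddles' collars; I handed the job in at about 11 s with the grip still held and pressing at about 18 N, and the arm's path stayed clear of the jar, flask and bowl.

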